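Swap the short caul and close the keeper

TASK

One of the three wooden clamping cauls in the jig has been cut too short. Lay that short one down in the open offcut box, seat the full-length spare caul from the bench flat in the bay it came from, and swing the keeper bar across the jig until it is fully home in its catch. Leave the other two cauls in their bays and do not disturb the other things on the bench.

Things in the scene. Friction and masses are not known exactly. Their poses are not given: they have to be found in the camera images.
- jig: Fixed plywood jig board, 370 x 190 mm, 8 mm thick. Origin: centre of its underside; own x runs from the hinge post (at x = -160 mm) past the three bays to the latch post (at x = +160 mm; with its stop cheek 80 mm high). Three bays at x = -80, 0, +80 mm, each 48 mm wide (x) by 150 mm long (y), bounded by rails and end stops 12 mm high and 10 mm thick; a caul lies in each along y.
- bay0 (a point): Centre of the floor of the first (by the hinge post) bay (8 mm above the jig's underside); axes as the jig's.
- bay1 (a point): Centre of the floor of the middle bay (8 mm above the jig's underside); axes as the jig's.
- bay2 (a point): Centre of the floor of the third (by the latch post) bay (8 mm above the jig's underside); axes as the jig's.
- keeper (a joint): Angle of the keeper bar about its upright hinge: 0 = shut, the bar lying along the jig's x over the cauls and against the stop cheek; grows as it swings out towards the jig's +y, to 1.9. Starts well open; turns easily and stays where it is left. A sprung ball catch resists lightly (2 N at the knob) from 0.1; the bar is past it below 0.03.
- keeper_hinge (a point): On the hinge axis at the height of the bar's underside (62 mm above the jig's underside). The pale wooden bar is 335 mm long, 20 mm wide, 12 mm thick, top at 74 mm.
- keeper_knob (a point): Centre of the top of the round dark wooden knob that stands upright on the bar, 150 mm from the hinge axis: 20 mm diameter, 40 mm tall, top 114 mm above the jig's underside.
- short_caul: The short one, in any of the three bays. T-section wooden caul lying along its own y: 90 mm long, foot 40 mm wide (own x) and 22 mm high, and on it a rib 26 mm wide, 28 mm high and 74 mm long, total height 50 mm, about 110 g. Origin: centre of its underside. Grip the rib across own x.
- caul_a: Full-length caul in one of the bays; stays. T-section wooden caul lying along its own y: 140 mm long, foot 40 mm wide (own x) and 22 mm high, and on it a rib 26 mm wide, 28 mm high and 124 mm long, total height 50 mm, about 170 g. Origin: centre of its underside. Grip the rib across own x.
- caul_b: Second full-length caul in another bay; stays. Same size as caul_a.
- spare_caul: The spare, full length, alone on the bench to the right of the jig, foot down. Same size as caul_a.
- offcut_box_in (a point): Centre of the inner floor (6 mm above the bench) of the fixed open plywood offcut box, outside 160 mm (x) by 190 mm (y), 40 mm high, walls 6 mm.
- glue: Bystander: upright white glue bottle, 52 mm diameter, 130 mm high. Origin: centre of its underside.
- tin: Bystander: upright tin, 68 mm diameter, 80 mm high. Origin: centre of its underside.
Not all that is in view belongs to the job. What is shaped like the spare_caul but green or pink is not meant.

How it is judged:
At the end, for the whole second after the job is handed in: Short caul at rest in the box, under 26 mm above its floor; spare at rest foot down in the emptied bay (8 mm across, 10 mm along, 2.5 mm off the floor, tilt 0.06, yaw 0.15 rad); the other two down in their bays; keeper under 0.035 rad (x of short_caul in the frame of offcut_box_in between -0.074 and 0.074 m and y of short_caul in the frame of offcut_box_in between -0.089 and 0.089 m and z of short_caul in the frame of offcut_box_in below 0.026 m and linear speed of each of short_caul, spare_caul below 0.02 m/s and ((x of spare_caul in the frame of bay0 between -0.008 and 0.008 m and y of spare_caul in the frame of bay0 between -0.01 and 0.01 m) or (x of spare_caul in the frame of bay1 between -0.008 and 0.008 m and y of spare_caul in the frame of bay1 between -0.01 and 0.01 m) or (x of spare_caul in the frame of bay2 between -0.008 and 0.008 m and y of spare_caul in the frame of bay2 between -0.01 and 0.01 m)) and z of each of spare_caul, caul_a, caul_b in the frame of jig below 0.0105 m and angle between spare_caul's own z axis and vertical below 0.06 rad and angle between the y axis of spare_caul and the y axis of jig, either way round below 0.15 rad and value of joint keeper below 0.035 rad); the robot touches nothing.
It fails at once if one of the two good cauls is taken out of or pushed from its bay (moved over 20 mm) (distance of any of caul_a, caul_b from where it was at the start of the episode above 0.02 m).
It fails at once if the glue bottle or the tin is moved by over 30 mm (distance of any of glue, tin from where it was at the start of the episode above 0.03 m).
It also fails if it takes over 69 s, if anything falls off the work surface, if the arm or the gripper's body presses on something with over 40 N, if the wrist force passes 120 N, or if a joint passes its speed limit or range.

ROBOT

A 7-joint arm with a two-finger parallel gripper is mounted at the origin on the work surface. World frame = base frame: x ahead of the robot, y to its left, z up, the work surface at z = 0. Lengths are in m, angles in rad, forces in N, time in s.
With the tool pointing down it reaches from about 0.4 to 0.875 m from the base axis. Payload 19.3 kg.
Tool frame: the origin (TCP) lies at the centre of the arm's flange, where the gripper is bolted on; the fingertips stand 173 mm ahead of it and the grasp point (between the pads) lies 155 mm ahead of it (ctrl.hold_point_z is the distance from the TCP to the grasp point, in m); z points along the fingers, x is the direction in which the jaws open and shut, and the axes are right-handed (so a half turn about z gives the same grasp; the last joint's range is limited). The gripper opens to 85 mm and grips with 20 to 120 N. Pads are 22 mm wide; open, the fingers measure 114 mm over their backs; the gripper's body (76 mm by 85 mm) begins 54 mm behind the grasp point. The pads swing forward as they close: fully open they stand 13 mm farther back than shut.
Start: joints at [-1.211, 0.521, -0.036, 1.599, 0.021, 1.021, -0.113], TCP at [0.26, 0.568, 0.405] pointing down, gripper open.
Joint ranges: [-2.91, 2.91], [-0.3, 2.13], [-1.5, 1.42], [0.17, 2.43], [-1.26, 4.41], [0.16, 1.93], [-2.52, 2.52]. Speed limits (rad/s): [1.89, 1.89, 2.39, 2.39, 3.01, 3.01, 3.01].

INTERFACE

Orientations are given as a unit quaternion [x, y, z, w].
In Python, from plant import ctrl, optics gives the robot as it stands. The module is installed in compiled form; this text tells all that it offers.
- The arm moves only by the tool step_arm, never from a script. Its argument "plan" is one flat list of numbers, 5 for each row, row after row: the opening, from -1 (shut) to 1 (fully open), then the shift along the tool's x, y, z in cm, then the turn about the tool's z in rad. In form: [grip, dx, dy, dz, yaw, grip, dx, dy, dz, yaw, ...]. A call has 1 to 20 rows; each row is the pose to reach, as a shift and turn from the pose measured when the call began, along the tool's axes at that moment; what a row does not reach only later rows make up. A row lasts 1/10 s, in which the tool goes at most 50 mm and 8.59 degrees, less where a joint would pass 70% of its speed; a pose out of reach is approached as far as the arm can. A call with a gripper value outside its range is refused whole. The fingers move at their own pace and stop on an object; "newtons" is the grip in N (left out, the last holds). Time passes only in rows, so rows that repeat a pose let the fingers close. It gives the time, the measured TCP pose, the force and the opening at its end, in the units of the state.
- ctrl.get_obs(): the state, without advancing time (a new reading comes with each control period).
- optics.capture(name): name is "side" or "top" or "wrist"; returns the picture (400x640x3 uint8, red, green, blue); there is no depth.
- optics.camera_model(name): a dict with "K" (3x3 intrinsics, pixels), "rvec" (rotation vector, rad) and "tvec" (3), from world to camera coordinates, as OpenCV has them; the wrist camera has in their place "tool_from_camera" (4x4, takes a point from camera to tool coordinates, whose origin is the TCP and whose axes are the tool frame's). Camera axes: x right, y down, z forward; pixel columns grow to the right and rows downward; lengths in m; the calibration is good to about 2 mm. A picture is of the moment at which its call begins: read the wrist's pose just before it. camera_model takes no time and is no camera call.
- ctrl.close_job(): hands the job in, once; it reports no verdict.
The state is a dict: "t": time; "joint_pos": joint angles; "dq": joint speeds; "joint_efforts": joint torques, N m; "eef_pos": TCP position; "ee_rot": TCP orientation; "wrist_force": force on the tool from outside, world axes, zero at the start; "torque": the same for the moment, N m; "grip_width": finger opening in m.
Only numpy, scipy, OpenCV 4.12 (cv2) and the standard library are available. Lean on these libraries where they do the work, as an engineer would, in place of code of your own. Each camera call takes 0.05 s, during which the arm holds its last target. There are 200 camera calls.

## Working session

There is one attempt and no reset: what is moved stays moved. The work goes in short steps, Python scripts to look and compute and a tool call to move; the robot and the scene stay as the last step left them, time stands still between calls to the robot, and variables do not carry over. Pictures are saved under pics/ and viewed, about 8 in all and at most 12, crops included, and the job is handed in when it is done.

Besides the shell and the picture viewer there is one more tool, called in YAML: its name, and indented under it one key for each argument. step_arm: Moves the arm, as the interface text tells. Its arguments: {"type":"object","properties":{"plan":{"type":"array","items":{"type":"number"}},"newtons":{"type":"number"}},"required":["plan"]}

```bash
mkdir -p pics
cat > h.py <<'E'
import numpy as np, cv2
from scipy.spatial.transform import Rotation as R
from plant import ctrl, optics
def snap(n,f):
    im=optics.capture(n); cv2.imwrite('pics/'+f,im[:,:,::-1]); return im
def cam(n,o=None):
    m=optics.camera_model(n); K=np.array(m['K'])
    if n=='wrist':
        o=o or ctrl.get_obs(); T=np.eye(4); T[:3,:3]=R.from_quat(o['ee_rot']).as_matrix(); T[:3,3]=o['eef_pos']
        W=T@np.array(m['tool_from_camera']); return K,W[:3,:3],W[:3,3]
    Rm=R.from_rotvec(np.ravel(m['rvec'])).as_matrix(); return K,Rm.T,-Rm.T@np.ravel(m['tvec'])
def ray(c,px,z):
    K,Rw,C=c; px=np.atleast_2d(px).astype(float)
    d=(Rw@np.linalg.inv(K)@np.c_[px,np.ones(len(px))].T).T
    return C+d*((z-C[2])/d[:,2])[:,None]
def proj(c,P):
    K,Rw,C=c; q=(K@Rw.T@(np.atleast_2d(P)-C).T).T; return q[:,:2]/q[:,2:]
def tooldelta(g,o=None):
    "world grasp point -> shift in tool cm"
    o=o or ctrl.get_obs(); M=R.from_quat(o['ee_rot']).as_matrix()
    h=np.array(o['eef_pos'])+M[:,2]*ctrl.hold_point_z
    return M.T@(np.array(g)-h)*100
E
python3 - <<'E'
from h import *
np.set_printoptions(precision=4,suppress=True)
o=ctrl.get_obs()
a=snap('top','top0.png'); b=snap('side','side0.png')
print(o); print(R.from_quat(o['ee_rot']).as_matrix())
for n in('top','side','wrist'): print(n,*cam(n,o))
E
```

```text
{'t': 0.0, 'joint_pos': array([-1.2112,  0.5221, -0.0363,  1.6   ,  0.0212,  1.0211, -0.1128]), 'dq': array([ 0.0001,  0.0002,  0.0004,  0.0015, -0.0014, -0.0011, -0.0005]), 'joint_efforts': array([ -0.0002, -92.7107,   1.9798, -36.9951,   0.0179,   0.0078,
         0.    ]), 'eef_pos': array([0.2604, 0.568 , 0.4041]), 'ee_rot': array([ 0.8416,  0.5401, -0.0005,  0.0003]), 'wrist_force': array([ 0.1822,  0.2771, -0.1494]), 'torque': array([-0.0149,  0.0096,  0.0288]), 'grip_width': 0.08555328034924539}
[[ 0.4167  0.909  -0.0004]
 [ 0.909  -0.4167 -0.0011]
 [-0.0012  0.0001 -1.    ]]
top [[414.113    0.     312.0101]
 [  0.     414.113  201.9529]
 [  0.       0.       1.    ]] [[-0.0156 -0.9828  0.1839]
 [-0.9997  0.0184  0.0133]
 [-0.0165 -0.1836 -0.9829]] [ 0.264  -0.0661  1.2995]
side [[506.1102   0.     316.2815]
 [  0.     506.1102 199.2844]
 [  0.       0.       1.    ]] [[ 0.8864 -0.2225  0.4059]
 [-0.4627 -0.447   0.7656]
 [ 0.0111 -0.8664 -0.4992]] [-0.1282 -1.2238  0.8463]
wrist [[351.7578   0.     316.4951]
 [  0.     351.7578 205.5634]
 [  0.       0.       1.    ]] [[ 0.4161  0.8683  0.27  ]
 [ 0.9093 -0.3967 -0.1257]
 [-0.002   0.2978 -0.9546]] [0.1904 0.6011 0.3723]
```

View pics/top0.png

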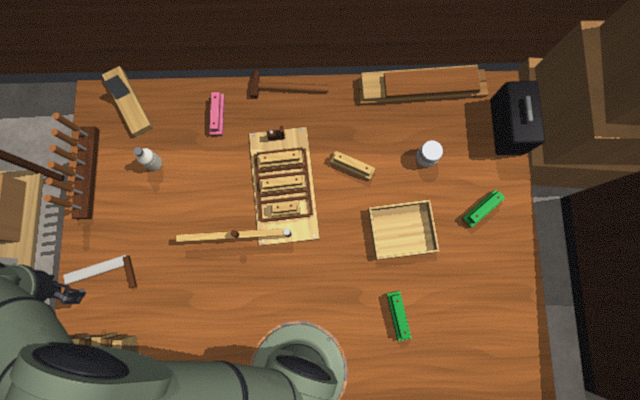

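View pics/side0.png

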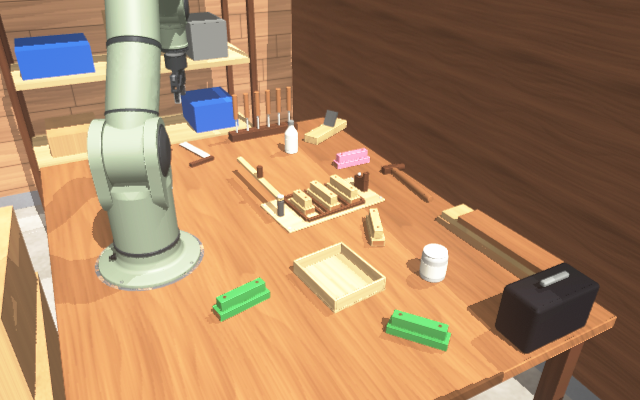

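The top view shows the jig at (283,186), with the hinge post near the robot at (287,233) and the latch post at (276,133). The short caul appears to be in bay0 at (286,209). The spare is at (352,165), the box at (403,230) and the keeper knob at (235,233). I'll take a close crop to get finer pixels.

Run:
```python
from h import *
np.set_printoptions(precision=4,suppress=True)
im=cv2.imread('pics/top0.png')
c=im[115:270,165:445]; 
cv2.imwrite('pics/c0.png',cv2.resize(c[:,:],None,fx=2.85,fy=2.85,interpolation=cv2.INTER_CUBIC))
k=cam('top')
for n,p,z in[('short',(286,209),.058),('mid',(283,183),.058),('far',(280,157),.058),('spare',(353,165),.05),('box',(404,230),.006),('hinge',(287,233),.074),('knob',(235,232),.114),('latch',(276,133),.08),('jigc',[(249,133),(306,128),(319,239),(260,245)],.008),('tin',(431,152),.08),('glue',(142,153),.13)]:
    print(n,ray(k,p,z)[:,:2].tolist())
```

```text
short [[0.47594313354833073, 0.030255374412006528]]
mid [[0.5573316749425151, 0.0391742321635572]]
far [[0.640691937000162, 0.048309158366783955]]
spare [[0.6125328788489555, -0.1787164457325816]]
box [[0.41142648769850565, -0.3347655791339125]]
hinge [[0.4008124032856657, 0.026332979327910525]]
knob [[0.40185668235256533, 0.17334067790087473]]
latch [[0.7114643679611369, 0.05857642261968074]]
jigc [[0.739804351009505, 0.15472053487622042], [0.7529889281147748, -0.03269712548806505], [0.3876544455290692, -0.06854149585680593], [0.3720979020163413, 0.11577781779614008]]
tin [[0.6403555957959741, -0.4148941340332293]]
glue [[0.639560803956469, 0.45051544036488156]]
```

View pics/c0.png

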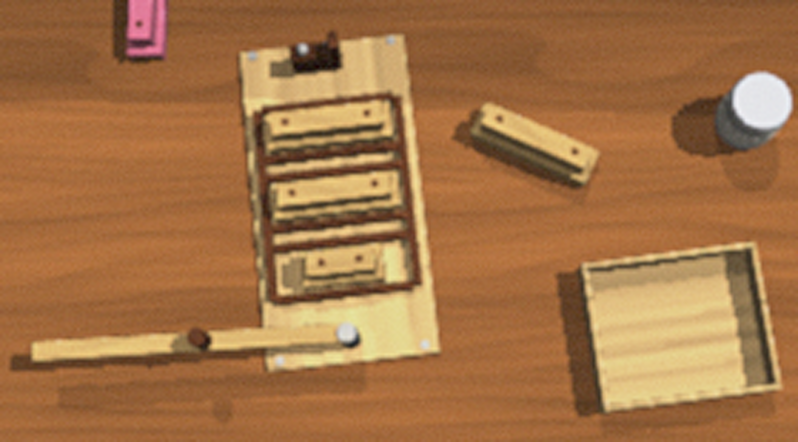

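step_arm:
  plan: [1,-41.4,50.9,0,1.04,1,-41.4,50.9,0,1.04,1,-41.4,50.9,0,1.04,1,-41.4,50.9,0,1.04,1,-41.4,50.9,0,1.04,1,-41.4,50.9,0,1.04,1,-41.4,50.9,0,1.04,1,-41.4,50.9,0,1.04,1,-41.4,50.9,0,1.04,1,-41.4,50.9,0,1.04,1,-41.4,50.9,0,1.04,1,-41.4,50.9,0,1.04,1,-41.4,50.9,0,1.04,1,-41.4,50.9,0,1.04,1,-41.4,50.9,0,1.04,0.3,-41.4,50.9,0,1.04,0.3,-41.4,50.9,0,1.04,0.3,-41.4,50.9,0,1.04,0.3,-41.4,50.9,0,1.04,0.3,-41.4,50.9,0,1.04]

```text
t: 2.1
eef_pos: [0.5505, -0.02, 0.4047]
ee_rot: [0.999, 0.051, -0.0, 0.0]
wrist_force: [-0.8, -0.2, -0.1]
grip_width: 0.0555
```

Run:
```python
from h import *
np.set_printoptions(precision=4,suppress=True)
o=ctrl.get_obs(); print(o['t'],o['eef_pos'],R.from_quat(o['ee_rot']).as_matrix()[:,0],o['grip_width'],o['joint_pos'])
snap('wrist','w1.png'); np.save('w1.npy',[*o['eef_pos'],*o['ee_rot']])
```

```text
2.1 [ 0.5505 -0.02    0.4047] [ 0.9948  0.1015 -0.0003] 0.05552568000322907 [-0.3419  0.4257  0.3672  1.8123 -0.184   0.9373  0.2065]
```

View pics/w1.png

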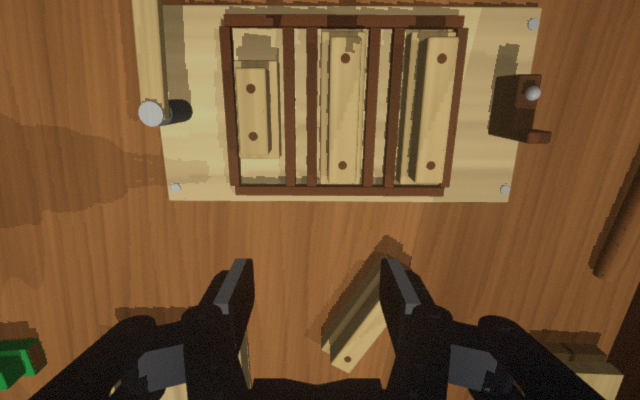

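Wrist view: the short caul is in bay0 with dowel marks at (251,88) and (253,136). The jig screws are at (533,24), (505,189) and (176,188). The spare is partly visible at (360,310), behind the fingers.

```bash
cat >> h.py <<'E'
def camat(v):
    return cam('wrist',dict(eef_pos=v[:3],ee_rot=v[3:]))
def blobs(im,mask,boxes):
    out=[]
    for x,y,r in boxes:
        m=np.zeros_like(mask); m[y-r:y+r+1,x-r:x+r+1]=mask[y-r:y+r+1,x-r:x+r+1]
        M=cv2.moments(m,True); out.append((M['m10']/max(M['m00'],1),M['m01']/max(M['m00'],1),M['m00']))
    return np.array(out)
E
python3 - <<'E'
from h import *
np.set_printoptions(precision=4,suppress=True)
im=cv2.imread('pics/w1.png'); k=camat(np.load('w1.npy'))
hsv=cv2.cvtColor(im,cv2.COLOR_BGR2HSV); g=hsv[...,2].astype(int)
grey=((hsv[...,1]<50)&(g>100)).astype(np.uint8)
s=blobs(im,grey,[(533,24,7),(505,189,7),(176,188,7)]); print(s)
S=ray(k,s[:,:2],.008); print(S)
print('centre',(S[0]+S[2])/2,'yaw',np.arctan2(*(S[1]-S[2])[[1,0]]), np.arctan2(-(S[0]-S[1])[0],(S[0]-S[1])[1]))
dark=(g<90).astype(np.uint8)
d=blobs(im,dark,[(251,88,6),(253,136,6),(345,58,6),(342,166,6),(442,58,6),(431,166,6)]); print(d)
D=ray(k,d[:,:2],.058);print(D)
for i in(0,2,4): print((D[i]+D[i+1])/2, np.arctan2(-(D[i]-D[i+1])[0],(D[i]-D[i+1])[1]))
print(ray(k,[[222,16],[466,16]],.02), ray(k,[150,114],.09))
sh=(D[0]+D[1])/2; print(tooldelta([sh[0],sh[1],.051]))
# top-cam spare
t=cv2.imread('pics/top0.png');
E
```

```text
[[533.0202  23.6263  99.    ]
 [504.7424 189.1667  66.    ]
 [174.9524 187.4444  63.    ]]
[[ 0.7364  0.1412  0.008 ]
 [ 0.7519 -0.0178  0.008 ]
 [ 0.4004 -0.0521  0.008 ]]
centre [0.5684 0.0445 0.008 ] yaw 0.09732868856664197 0.09729262824199096
[[0. 0. 0.]
 [0. 0. 0.]
 [0. 0. 0.]
 [0. 0. 0.]
 [0. 0. 0.]
 [0. 0. 0.]]
[[0.2844 0.1032 0.058 ]
 [0.2844 0.1032 0.058 ]
 [0.2844 0.1032 0.058 ]
 [0.2844 0.1032 0.058 ]
 [0.2844 0.1032 0.058 ]
 [0.2844 0.1032 0.058 ]]
[0.2844 0.1032 0.058 ] -0.0
[0.2844 0.1032 0.058 ] -0.0
[0.2844 0.1032 0.058 ] -0.0
[[0.4501 0.116  0.02  ]
 [0.6683 0.1384 0.02  ]] [[0.414  0.0299 0.09  ]]
[-25.2188 -14.9898  19.8965]
```

Run:
```python
from h import *
np.set_printoptions(precision=4,suppress=True)
im=cv2.imread('pics/w1.png'); k=camat(np.load('w1.npy'))
g=cv2.cvtColor(im,cv2.COLOR_BGR2HSV)[...,2]
d=blobs(im,(g<140).astype(np.uint8),[(251,88,6),(253,136,6),(345,58,6),(342,166,6),(442,58,6),(431,166,6)]); print(d)
D=ray(k,d[:,:2],.058)
for i in(0,2,4): print((D[i]+D[i+1])/2, np.arctan2(-(D[i]-D[i+1])[0],(D[i]-D[i+1])[1]))
sh=(D[0]+D[1])/2; print(tooldelta([sh[0],sh[1],.051]))
J=np.array([[np.cos(.0973),-np.sin(.0973)],[np.sin(.0973),np.cos(.0973)]])
for x in(-.08,0,.08): print(J@[x,0]+[.5684,.0445])
```

```text
[[250.1304  88.1304  69.    ]
 [252.65   135.8     60.    ]
 [345.      57.7917  72.    ]
 [342.2075 164.9245  53.    ]
 [441.5395  58.1316  76.    ]
 [430.4643 165.1429  56.    ]]
[0.487  0.0372 0.058 ] 0.10149361847228953
[0.5666 0.0443 0.058 ] 0.09843790077846515
[0.6461 0.0522 0.058 ] 0.0970792641853511
[-5.7269 -6.3694 19.8968]
[0.4888 0.0367]
[0.5684 0.0445]
[0.648  0.0523]
```

step_arm:
  plan: [0.3,-5.7,-6.4,8,0,0.3,-5.7,-6.4,8,0,0.3,-5.7,-6.4,8,0,0.3,-5.7,-6.4,12,0,0.3,-5.7,-6.4,15,0,0.3,-5.7,-6.4,17,0,0.3,-5.7,-6.4,19,0,0.3,-5.7,-6.4,19.9,0,0.3,-5.7,-6.4,19.9,0,0.3,-5.7,-6.4,19.9,0,-0.9,-5.7,-6.4,19.9,0,-0.9,-5.7,-6.4,19.9,0,-0.9,-5.7,-6.4,19.9,0,-0.9,-5.7,-6.4,19.9,0,-0.9,-5.7,-6.4,19.9,0,-0.9,-5.7,-6.4,19.9,0]
  newtons: 40

```text
t: 3.75
eef_pos: [0.4876, 0.0377, 0.2065]
ee_rot: [0.999, 0.051, 0.0, 0.0]
wrist_force: [-1.6, 0.4, 10.3]
grip_width: 0.0252
```

step_arm:
  plan: [-0.9,0,0,-4,0,-0.9,0,0,-8,0,-0.9,0,0,-12,0,-0.9,0,0,-12,0,-0.9,-11.7,35.6,-12,0,-0.9,-11.7,35.6,-12,0,-0.9,-11.7,35.6,-12,0,-0.9,-11.7,35.6,-12,0,-0.9,-11.7,35.6,-12,0,-0.9,-11.7,35.6,-12,0,-0.9,-11.7,35.6,-12,0,-0.9,-11.7,35.6,-12,0,-0.9,-11.7,35.6,-12,0,-0.9,-11.7,35.6,-12,0,-0.9,-11.7,35.6,-12,0,-0.9,-11.7,35.6,-12,0,-0.9,-11.7,35.6,-12,0]

```text
t: 5.45
eef_pos: [0.4075, -0.3275, 0.3266]
ee_rot: [0.999, 0.051, 0.001, 0.0]
wrist_force: [-0.1, 0.5, -1.5]
grip_width: 0.0251
```

Run:
```python
from h import *
np.set_printoptions(precision=4,suppress=True)
o=ctrl.get_obs(); print(o['t'],o['eef_pos'],o['grip_width'],o['wrist_force'])
snap('wrist','w2.png'); np.save('w2.npy',[*o['eef_pos'],*o['ee_rot']])
print(ray(cam('top'),np.array([[583,265],[752,245],[778,388],[605,410]])/2.85+[164.5,114.5],.04))
```

```text
5.45 [ 0.4075 -0.3275  0.3266] 0.025139115005988637 [-0.0896  0.5462 -1.5101]
[[ 0.479  -0.2244  0.04  ]
 [ 0.4976 -0.4076  0.04  ]
 [ 0.3434 -0.4247  0.04  ]
 [ 0.3233 -0.2413  0.04  ]]
```

View pics/w2.png

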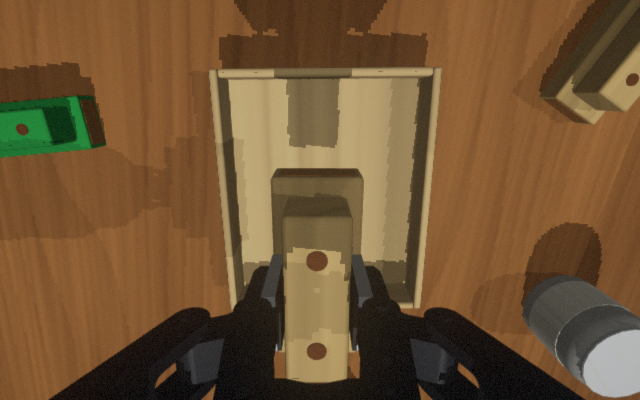

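The caul is gripped and centred over the box. I'll lower and release it, then go and look at the spare.

step_arm:
  plan: [-0.9,0,0,5,0,-0.9,0,0,9,0,-0.9,0,0,11,0,-0.9,0,0,12,0,-0.9,0,0,12,0,-0.9,0,0,12,0,0.3,0,0,12,0,0.3,0,0,12,0,0.3,0,0,12,0,0.3,0,0,12,0,0.3,0,0,8,0,0.3,0,0,3,0,0.3,0,0,-2,0,0.3,0,0,-5,0,0.3,21,-7.6,-5,0,0.3,21,-7.6,-5,0,0.3,21,-7.6,-5,0,0.3,21,-7.6,-5,0,0.3,21,-7.6,-5,0,0.3,21,-7.6,-5,0]

```text
t: 7.5
eef_pos: [0.6111, -0.2277, 0.376]
ee_rot: [0.999, 0.053, 0.001, -0.0]
wrist_force: [-0.7, -0.8, -0.5]
grip_width: 0.0556
```

step_arm:
  plan: [0.3,0,0,0,0,0.3,0,0,0,0,0.3,0,0,0,0]

```text
t: 7.8
eef_pos: [0.6105, -0.2283, 0.3763]
ee_rot: [0.999, 0.053, 0.001, -0.0]
wrist_force: [0.2, -0.3, 1.0]
grip_width: 0.0556
```

Run:
```python
from h import *
np.set_printoptions(precision=4,suppress=True)
o=ctrl.get_obs(); print(o['t'],o['eef_pos'],o['grip_width'],o['wrist_force'])
snap('wrist','w3.png'); np.save('w3.npy',[*o['eef_pos'],*o['ee_rot']])
```

```text
7.8 [ 0.6105 -0.2283  0.3763] 0.05562840173197462 [ 0.1543 -0.2688  1.0259]
```

View pics/w3.png

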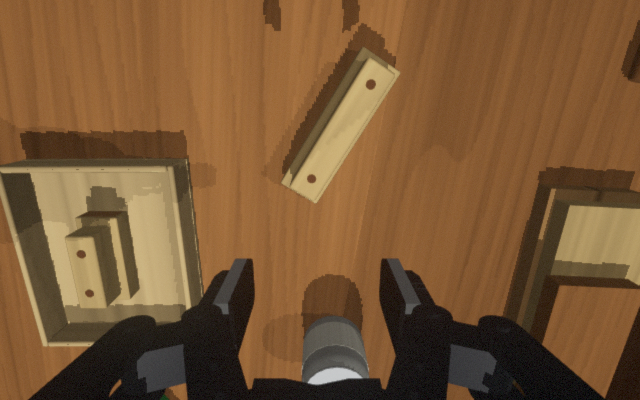

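The short caul lies flat in the box at about (98,260). The spare's dowels are at (371,84) and (312,179).

Run:
```python
from h import *
np.set_printoptions(precision=4,suppress=True)
im=cv2.imread('pics/w3.png'); k=camat(np.load('w3.npy'))
g=cv2.cvtColor(im,cv2.COLOR_BGR2HSV)[...,2]
d=blobs(im,(g<140).astype(np.uint8),[(371,84,6),(312,179,6)]); print(d)
D=ray(k,d[:,:2],.05); c=(D[0]+D[1])/2; v=D[0]-D[1]; y=np.arctan2(-v[0],v[1]); print(c,y,np.linalg.norm(v))
o=ctrl.get_obs(); X=R.from_quat(o['ee_rot']).as_matrix()[:,0]
print(tooldelta([c[0],c[1],.043]),'turn',-(y-np.arctan2(X[1],X[0])))
```

```text
[[370.2917  83.9167  72.    ]
 [311.1754 178.4386  57.    ]]
[ 0.6239 -0.1784  0.05  ] -0.44541522981521803 0.08990390826550496
[ 1.8081 -4.8082 17.8647] turn 0.5513646650188996
```

step_arm:
  plan: [0.3,1.8,-4.8,8,0.551,0.3,1.8,-4.8,8,0.551,0.3,1.8,-4.8,8,0.551,0.3,1.8,-4.8,10,0.551,0.3,1.8,-4.8,12,0.551,0.3,1.8,-4.8,14,0.551,0.3,1.8,-4.8,16,0.551,0.3,1.8,-4.8,17,0.551,0.3,1.8,-4.8,17.6,0.551,0.3,1.8,-4.8,17.6,0.551,0.3,1.8,-4.8,17.6,0.551,-0.9,1.8,-4.8,17.6,0.551,-0.9,1.8,-4.8,17.6,0.551,-0.9,1.8,-4.8,17.6,0.551,-0.9,1.8,-4.8,17.6,0.551,-0.9,1.8,-4.8,17.6,0.551,-0.9,1.8,-4.8,17.6,0.551]

```text
t: 9.55
eef_pos: [0.6238, -0.1787, 0.2011]
ee_rot: [0.975, -0.221, 0.001, -0.0]
wrist_force: [-0.3, 0.9, 5.9]
grip_width: 0.0253
```

Run:
```python
from h import *
o=ctrl.get_obs(); M=R.from_quat(o['ee_rot']).as_matrix(); X=M[:,0]
print(o['eef_pos'],X,o['wrist_force'])
# TCP goal over bay0
print(M.T@(np.array([.4888,.0367,.33])-o['eef_pos'])*100, np.arctan2(X[1],X[0])-.0973)
```

```text
[ 0.62384013 -0.17865594  0.20105126] [ 0.90260182 -0.43047182  0.00199169] [-0.34627615  0.86832849  5.92832623]
[-21.43353081 -13.64177844 -12.91989196] -0.5423163895342542
```

step_arm:
  plan: [-0.9,0,0,-4,0,-0.9,0,0,-8,0,-0.9,0,0,-12,0,-0.9,-21.4,-13.6,-13,-0.542,-0.9,-21.4,-13.6,-13,-0.542,-0.9,-21.4,-13.6,-13,-0.542,-0.9,-21.4,-13.6,-13,-0.542,-0.9,-21.4,-13.6,-13,-0.542,-0.9,-21.4,-13.6,-13,-0.542,-0.9,-21.4,-13.6,-13,-0.542,-0.9,-21.4,-13.6,-13,-0.542,-0.9,-21.4,-13.6,-13,-0.542,-0.9,-21.4,-13.6,-13,-0.542,-0.9,-21.4,-13.6,-13,-0.542,-0.9,-21.4,-13.6,-13,-0.542]

```text
t: 11.05
eef_pos: [0.489, 0.0358, 0.3307]
ee_rot: [0.999, 0.048, 0.001, -0.0]
wrist_force: [-0.3, 0.5, -0.4]
grip_width: 0.0252
```

Run:
```python
from h import *
np.set_printoptions(precision=4,suppress=True)
o=ctrl.get_obs(); X=R.from_quat(o['ee_rot']).as_matrix()[:,0]; print(o['t'],o['eef_pos'],np.arctan2(X[1],X[0]),o['grip_width'])
snap('wrist','w4.png'); np.save('w4.npy',[*o['eef_pos'],*o['ee_rot']])
```

```text
11.05 [0.489  0.0358 0.3307] 0.09621000152815215 0.02520393969527448
```

View pics/w4.png

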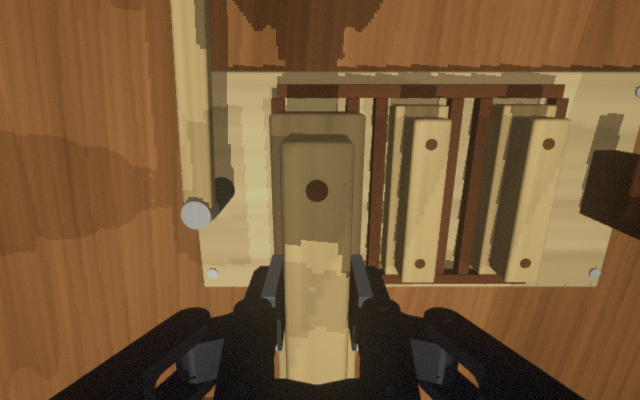

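The spare is held straight, with its far dowel at (317,190). Jig screws show at (212,273) and (594,272), and I'll use them to check the alignment.

Run:
```python
from h import *
np.set_printoptions(precision=4,suppress=True)
im=cv2.imread('pics/w4.png'); k=camat(np.load('w4.npy'))
hsv=cv2.cvtColor(im,cv2.COLOR_BGR2HSV); g=hsv[...,2]
s=blobs(im,((hsv[...,1]<50)&(g>100)).astype(np.uint8),[(212,273,7),(594,272,7)]); S=ray(k,s[:,:2],.008)
v=S[1]-S[0]; yaw=np.arctan2(v[1],v[0]); print(s,S,yaw,np.linalg.norm(v))
ex=np.array([np.cos(yaw),np.sin(yaw),0]); ey=np.array([-ex[1],ex[0],0])
J=(S[0]+S[1])/2+.080*ey; print('jig',J,'bay0',J-.08*ex)
d=blobs(im,(g<75).astype(np.uint8),[(317,190,13)]); P=ray(k,d[:,:2],.1800)
print(d,P,'caul centre',P-.045*ey)
# cauls in bays, ribs
d=blobs(im,(g<140).astype(np.uint8),[(431,145,6),(420,264,6)]);D=ray(k,d[:,:2],.058);print((D[0]+D[1])/2)
# caul foot edges row 140ish -> x at z .152
for r in (140,170,200): print(ray(k,[[272,r],[362,r]],.152))
```

```text
[[212.     273.5     88.    ]
 [594.5976 273.0854  82.    ]] [[ 0.4007 -0.0523  0.008 ]
 [ 0.752  -0.0179  0.008 ]] 0.09752234165895267 0.3530281212325526
jig [0.5686 0.0445 0.008 ] bay0 [0.4889 0.0367 0.008 ]
[[316.5858 190.3757 338.    ]] [[0.4844 0.0815 0.18  ]] caul centre [[0.4888 0.0367 0.18  ]]
[0.5664 0.0445 0.058 ]
[[0.4647 0.0937 0.152 ]
 [0.5017 0.0973 0.152 ]]
[[0.4654 0.0811 0.152 ]
 [0.5034 0.0848 0.152 ]]
[[0.4662 0.0679 0.152 ]
 [0.5052 0.0717 0.152 ]]
```

step_arm:
  plan: [-0.9,0,0,5,0,-0.9,0,0,8,0,-0.9,0,0,9.5,0,-0.9,0,0,10.5,0,-0.9,0,0,11,0,-0.9,0,0,11.4,0,-0.9,0,0,11.8,0,-0.9,0,0,12.1,0,-0.9,0,0,12.1,0]

```text
t: 12.0
eef_pos: [0.4893, 0.036, 0.2097]
ee_rot: [0.999, 0.048, 0.001, -0.0]
wrist_force: [-1.0, -0.1, -1.4]
grip_width: 0.0252
```

step_arm:
  plan: [-0.9,0,0,0.1,0,0.3,0,0,0.1,0,0.3,0,0,0.1,0,0.3,0,0,0.1,0,0.3,0,0,0.1,0,0.3,0,0,-2,0,0.3,0,0,-6,0,0.3,0,0,-10,0,0.3,0,0,-15,0,0.3,-1,-4,-20,0,0.3,-1,-4,-20,0,0.3,-1,-4,-20,0,0.3,-1,-4,-20,0,0.3,-1,-4,-20,0]

```text
t: 13.4
eef_pos: [0.4749, 0.0741, 0.4088]
ee_rot: [0.999, 0.048, 0.0, 0.0]
wrist_force: [-0.7, 0.2, 0.4]
grip_width: 0.0554
```

Run:
```python
from h import *
np.set_printoptions(precision=4,suppress=True)
o=ctrl.get_obs(); X=R.from_quat(o['ee_rot']).as_matrix()[:,0]; print(o['t'],o['eef_pos'],np.arctan2(X[1],X[0]),o['grip_width'])
snap('wrist','w5.png'); np.save('w5.npy',[*o['eef_pos'],*o['ee_rot']])
```

```text
13.4 [0.4749 0.0741 0.4088] 0.0956993175674573 0.05538356826342391
```

View pics/w5.png

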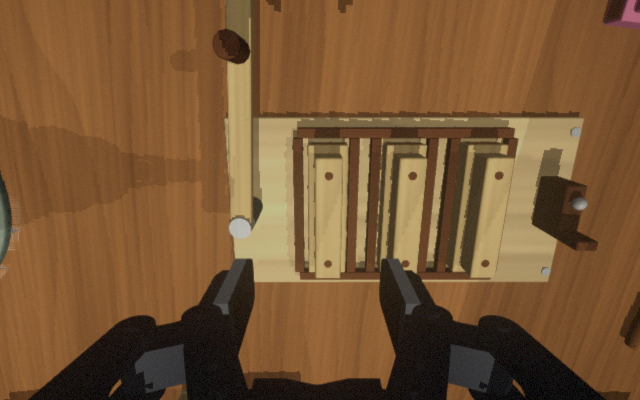

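The spare looks seated in bay0, with dowels at (329,176) and (328,264). The knob is at (231,45) and the hinge cap at (240,228).

```bash
python3 - <<'E'
from h import *
np.set_printoptions(precision=4,suppress=True)
im=cv2.imread('pics/w5.png'); k=camat(np.load('w5.npy'))
hsv=cv2.cvtColor(im,cv2.COLOR_BGR2HSV); g=hsv[...,2]
d=blobs(im,(g<140).astype(np.uint8),[(329,176,6),(328,264,6)]);D=ray(k,d[:,:2],.058);c=(D[0]+D[1])/2
a=.0974; ex=np.array([np.cos(a),np.sin(a)]); ey=np.array([-ex[1],ex[0]]); J=np.array([.5685,.0445]); b0=J-.08*ex
v=D[0]-D[1]; print('spare in bay0',(c[:2]-b0)@ex,(c[:2]-b0)@ey,'yaw',np.arctan2(-v[0],v[1])-a)
h=J-.16*ex; print('hinge',h)
# knob outline: dark-red blob
m=((g<85)&(hsv[...,1]>80)).astype(np.uint8); m[:, :205]=0; m[:,255:]=0; m[:25]=0; m[70:]=0
n,l,st,ce=cv2.connectedComponentsWithStats(m); i=1+st[1:,4].argmax(); print(st[i],ce[i])
for th in (1.3,1.4,1.45,1.5,1.55,1.6):
    u=np.array([np.cos(a+th),np.sin(a+th)]); q=h+.15*u
    print(th,q,proj(k,[[*q,.114],[*q,.074]]).round(1).tolist(),proj(k,[[*(h+.08*u),.074]]))
E
python3 - <<'E'
import cv2
im=cv2.imread('pics/w5.png')[0:120,180:300]; cv2.imwrite('pics/c5.png',cv2.resize(im,None,fx=4,fy=4,interpolation=cv2.INTER_CUBIC))
E
```

```text
spare in bay0 0.00028702464676821985 0.0003650638833285566 yaw -0.0010229642839270081
hinge [0.4093 0.0289]
[213  29  37  35 748] [233.262   45.6551]
1.3 [0.4351 0.1767] [[274.1, 52.2], [279.8, 58.0]] [[260.4945 143.1988]]
1.4 [0.4203 0.1785] [[252.6, 47.0], [261.3, 53.6]] [[251.2556 141.1422]]
1.45 [0.4128 0.1789] [[241.7, 45.3], [251.9, 52.1]] [[246.5796 140.4599]]
1.5 [0.4053 0.1789] [[230.7, 44.2], [242.4, 51.1]] [[241.885 140.012]]
1.55 [0.3978 0.1785] [[219.7, 43.6], [233.0, 50.7]] [[237.1864 139.8001]]
1.6 [0.3903 0.1777] [[208.8, 43.7], [223.5, 50.7]] [[232.4983 139.825 ]]
```

View pics/c5.png

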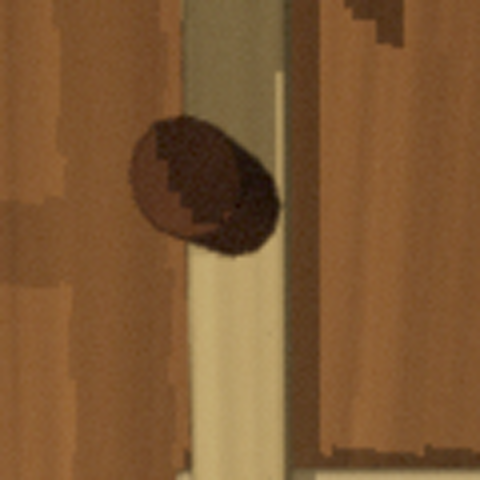

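step_arm:
  plan: [0.3,-6.2,-11.1,4,0.05,0.3,-6.2,-11.1,4,0.05,0.3,-6.2,-11.1,4,0.05,0.3,-6.2,-11.1,4,0.05,0.3,-6.2,-11.1,8,0.05,0.3,-6.2,-11.1,11,0.05,0.3,-6.2,-11.1,13,0.05,0.3,-6.2,-11.1,14.5,0.05,0.3,-6.2,-11.1,15.5,0.05,0.3,-6.2,-11.1,15.5,0.05,-0.9,-6.2,-11.1,15.5,0.05,-0.9,-6.2,-11.1,15.5,0.05,-0.9,-6.2,-11.1,15.5,0.05,-0.9,-6.2,-11.1,15.5,0.05,-0.9,-6.2,-11.1,15.5,0.05,-0.9,-6.2,-11.1,15.5,0.05]
  newtons: 25

```text
t: 15.05
eef_pos: [0.4031, 0.1786, 0.2543]
ee_rot: [1.0, 0.023, 0.001, 0.0]
wrist_force: [0.5, -1.3, 8.0]
grip_width: 0.0192
```

```bash
cat > arc.py <<'E'
import sys
from h import *
np.set_printoptions(precision=2,suppress=True)
o=ctrl.get_obs(); M=R.from_quat(o['ee_rot']).as_matrix(); X=M[:,0]; p=o['eef_pos']
h=np.array([.4093,.0289]); a=.0974; w=p[:2]-h
print(o['t'],p,o['grip_width'],o['wrist_force'],'r',np.hypot(*w)); t0=np.arctan2(w[1],w[0])-a; print('theta',t0,'tool yaw',np.arctan2(X[1],X[0]))
for t in np.arange(t0-.1,float(sys.argv[1])-.05,-.1):
    q=h+.15*np.array([np.cos(a+t),np.sin(a+t)])
    d=M.T@np.array([*(q-p[:2]),0])*100; print(round(t,3),d[:2],'yaw %.2f'%(t0-t))
E
python3 arc.py 0
```

```text
15.05 [0.4  0.18 0.25] 0.01920569569081468 [ 0.53 -1.25  7.98] r 0.14986482432532763
theta 1.5150252423446722 tool yaw 0.04546835974627212
1.415 [1.5  0.07] yaw 0.10
1.315 [2.98 0.3 ] yaw 0.20
1.215 [4.43 0.67] yaw 0.30
1.115 [5.84 1.19] yaw 0.40
1.015 [7.18 1.85] yaw 0.50
0.915 [8.46 2.64] yaw 0.60
0.815 [9.65 3.55] yaw 0.70
0.715 [10.74  4.58] yaw 0.80
0.615 [11.73  5.71] yaw 0.90
0.515 [12.6   6.93] yaw 1.00
0.415 [13.34  8.23] yaw 1.10
0.315 [13.94  9.6 ] yaw 1.20
0.215 [14.41 11.03] yaw 1.30
0.115 [14.73 12.49] yaw 1.40
0.015 [14.91 13.98] yaw 1.50
```

step_arm:
  plan: [-0.9,0,0,-0.2,0,-0.9,1.5,0.07,-0.2,0.1,-0.9,2.98,0.3,-0.2,0.2,-0.9,4.43,0.67,-0.2,0.3,-0.9,5.84,1.19,-0.2,0.4,-0.9,7.18,1.85,-0.2,0.5,-0.9,8.46,2.64,-0.2,0.6,-0.9,9.65,3.55,-0.2,0.7,-0.9,10.74,4.58,-0.2,0.8,-0.9,11.73,5.71,-0.2,0.9,-0.9,12.6,6.93,-0.2,1.0,-0.9,13.34,8.23,-0.2,1.1,-0.9,13.94,9.6,-0.2,1.2,-0.9,14.41,11.03,-0.2,1.3,-0.9,14.41,11.03,-0.2,1.3]

```text
t: 16.55
eef_pos: [0.5522, 0.0738, 0.256]
ee_rot: [0.808, -0.589, 0.001, -0.0]
wrist_force: [4.5, 1.2, -18.8]
grip_width: 0.0192
```

```bash
python3 arc.py -0.03
```

```text
16.55 [0.55 0.07 0.26] 0.01915231683061578 [  4.5    1.24 -18.76] r 0.1498217406820528
theta 0.2066739635861507 tool yaw -1.2594143555260866
0.107 [1.5  0.07] yaw 0.10
0.007 [2.98 0.3 ] yaw 0.20
```

step_arm:
  plan: [-0.9,0.75,0.02,0.1,0.05,-0.9,1.5,0.07,0.1,0.1,-0.9,2.0,0.14,0.1,0.14,-0.9,2.5,0.22,0.1,0.17,-0.9,3.0,0.3,0.1,0.2,-0.9,3.2,0.35,0.1,0.21,-0.9,3.2,0.35,0.1,0.21]

```text
t: 17.25
eef_pos: [0.5587, 0.0423, 0.2555]
ee_rot: [0.742, -0.671, 0.001, -0.001]
wrist_force: [-2.4, 1.1, 7.3]
grip_width: 0.0189
```

```bash
python3 arc.py -0.03
```

```text
17.25 [0.56 0.04 0.26] 0.01892868270835147 [-2.44  1.11  7.33] r 0.15004422685504454
theta -0.007983713333088588 tool yaw -1.4704481703278491
```

step_arm:
  plan: [-0.9,0.3,0,0,0,-0.9,0.4,0,0,0,-0.9,0.4,0,0,0]

```text
t: 17.55
eef_pos: [0.559, 0.0412, 0.2555]
ee_rot: [0.742, -0.67, -0.001, -0.002]
wrist_force: [-3.1, 19.9, 3.1]
grip_width: 0.0191
```

```bash
python3 arc.py -0.03
```

```text
17.55 [0.56 0.04 0.26] 0.01907631391551955 [-3.06 19.87  3.09] r 0.15018387027852645
theta -0.015515938994232065 tool yaw -1.4683904715110232
```

step_arm:
  plan: [-0.9,0,0,0,0,0.3,0,0,0,0,0.3,0,0,0,0,0.3,0,0,0,0,0.3,0,0,0,0,0.3,0,0,-3,0,0.3,0,0,-7,0,0.3,0,0,-12,0,0.3,-10,0,-15,0,0.3,-10,0,-15,0,0.3,-10,0,-15,0,0.3,-10,0,-15,0,0.3,-10,0,-15,0,0.3,-10,0,-15,0]

```text
t: 18.95
eef_pos: [0.5488, 0.1385, 0.4058]
ee_rot: [0.742, -0.671, -0.001, -0.002]
wrist_force: [0.0, 0.1, 0.2]
grip_width: 0.0555
```

Run:
```python
from h import *
o=ctrl.get_obs(); print(o['t'],o['eef_pos'])
w=optics.capture('wrist'); t=optics.capture('side')
t=cv2.resize(t[110:320,220:480],(520,420),interpolation=cv2.INTER_CUBIC)
k=cam('wrist',o); h=[.4093,.0289]; a=.0974
for th in(0,.03): print(proj(k,[[h[0]+r*np.cos(a+th),h[1]+r*np.sin(a+th),z] for r,z in((.15,.114),(.31,.074))]).round(1).tolist())
cv2.imwrite('pics/end_w.png',w[:,:,::-1]); cv2.imwrite('pics/end_s.png',t[:,:,::-1])
```

```text
18.95 [0.54878823 0.13847139 0.40576318]
[[443.8, 198.4], [449.5, -24.0]]
[[437.9, 198.4], [436.9, -23.9]]
```

View pics/end_w.png

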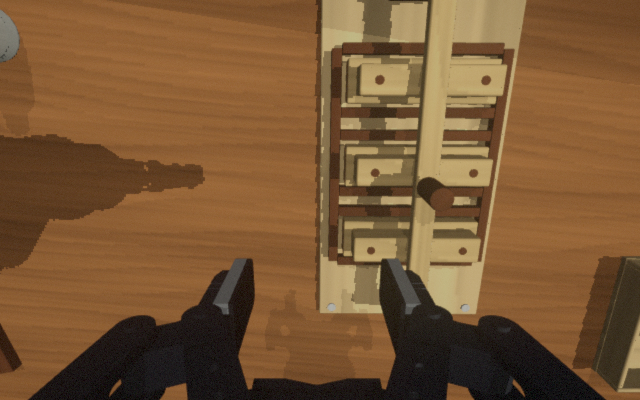

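View pics/end_s.png

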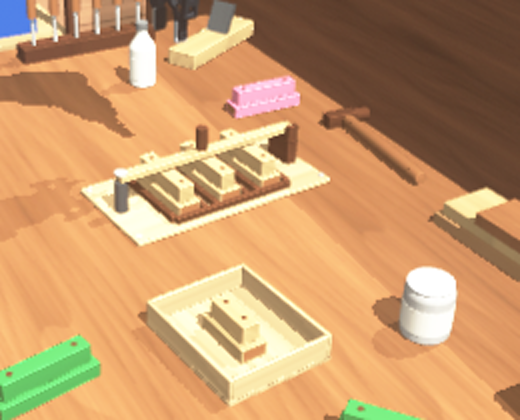

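The knob top is at about (442,198), against a predicted 443.8 for shut, and the bar lies against the latch post. All three bays are filled and the short caul is in the box.

```bash
python3 -c "
from plant import ctrl
print(ctrl.close_job())"
```

```text
the job is handed in; nothing more can be done
None
```

The job is done and handed in; the last clock reading before hand-in was 18.95 s of the allowed 69 s. No verdict was reported.

- **Short caul:** I took it from bay0, by the hinge post, and set it foot down near the middle of the offcut box. The wrist and side views both show it lying flat there.
- **Spare:** It is seated in bay0. The wrist camera put it about 0.3 mm across, 0.4 mm along and 0.001 rad in yaw from the bay centre. I did not measure its height directly. It went in without jamming, and I let go about 0.5 mm above the floor.
- **Keeper:** I swung it round by its knob and pressed until it stopped hard, at about 20 N. The measured angle there was -0.016 rad, which is zero within the hinge estimate's error of about 0.013 rad. After I let go, the knob was within about 2 pixels of where it should be when shut (3 pixels is about 0.015 rad).
- **Other things:** The other two cauls are still in their bays. The glue bottle and tin were not touched. The arm was clear of everything at the end.

One small disagreement: the first wrist picture put all three cauls about 2 mm off their bay centres along the jig's x. That is within the calibration error, and it did not show in the later check of the spare.

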